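# Unclamp the scoop, feed the root mill, clamp it again

### The job

Swing the clamp lever on the stand fully open while the scoop still sits there, then take the scoop by its grip and tip all the pieces of root into the open hopper of the mill. Put the empty scoop back in its place on the stand with its tongue in the socket, and swing the lever fully shut over it again. Leave the jar, the bottle and the tin standing where they are.

Things in the scene. Friction and masses are not known exactly. Their poses are not given: they have to be found in the camera images.
- stand: Fixed stand: wooden plate, 8 mm thick, x' -90..135, y' +-56 mm, with a steel socket block (x' 75..125, y' +-42). Origin: underside of the plate, under the scoop's place; z up. The block is an open channel along x', floor at z 24, 56 mm wide between cheeks 36 mm high, for the scoop's tongue. Two ears, 58 mm high, at x' 82 and 118, y' -38, carry the clamp lever.
- clamp (a joint): Hinge of the clamp lever, in rad: 0 = shut (lever level across the channel, over the scoop's tongue), grows as the tip swings up and over, 2.2 = fully open (leaning back on the stand's -y' side). Stays where it is left; about 1.5 N at the tip moves it.
- clamp_hinge (a point): Point on the lever's hinge axis, at (100, -38, 46) mm in the stand's frame; the axis runs along the stand's x'.
- clamp_tip (a point): Centre of the lever's grip: a black round cross bar 18 mm in diameter, 36 mm long, lying along the stand's x', 118 mm from the hinge axis. The steel arm between is 14 mm wide, 12 mm thick. At (100, 80, 46) mm in the stand's frame when shut.
- scoop: Loose aluminium scoop pan, 0.2 kg, home on the plate, axes along the stand's, origin 8 mm above the stand's. Origin: centre of underside; z up. x' -93..66, 98 mm wide, side walls 44 high, 3 thick; back wall at +x' 54 high, with an upright (x' 58..66, to z 109) for the grip. Mouth at -x': a ramp lip 28 long, 10 high. Tongue at the back: 38 wide, x' 65..123, z 18..26 mm.
- scoop_grip (a point): Middle of the scoop's overhand grip, a black bar along x', 16 mm wide (y'), 22 mm high (z 87 to 109), x' -34 to +66; at (5, 0, 98) mm in the scoop's frame, above its centre of mass. Free space below it, the roots lie lower than z 25.
- scoop_lip (a point): Middle of the pouring lip's edge, at (-93, 0, 11) mm in the scoop's frame.
- hopper: Fixed counter mill with a square open feed hopper of sheet steel. Origin: hopper's centre, on the counter; z up. Hopper 184 mm square outside, walls 6 mm, rim at 115 mm, inner floor at 30 to 55 mm. A motor, 96 mm thick, lies along +x' from 92 to 192 mm, to height 98 mm; a small drawer at -x' reaches to -120 mm, 24 mm high.
- hopper_mouth (a point): Centre of the hopper's mouth, at rim height, 115 mm above the hopper's origin.
- jar: Bystander: amber glass jar, 60 mm in diameter, 100 mm high. Origin: centre of its underside.
- bottle: Bystander: small white bottle, 40 mm in diameter, 85 mm high. Origin: centre of its underside.
- tin: Bystander: squat white tin, 68 mm in diameter, 62 mm high. Origin: centre of its underside.
- root1: Piece of dried root, a brown knobbly lump about 24 x 20 x 16 mm, 12 g, lying loose in the scoop at the start. Origin: centre of its underside.
- root2: Piece of dried root, a brown knobbly lump about 24 x 20 x 16 mm, 12 g, lying loose in the scoop at the start. Origin: centre of its underside.
- root3: Piece of dried root, a brown knobbly lump about 24 x 20 x 16 mm, 12 g, lying loose in the scoop at the start. Origin: centre of its underside.
- root4: Piece of dried root, a brown knobbly lump about 24 x 20 x 16 mm, 12 g, lying loose in the scoop at the start. Origin: centre of its underside.
- root5: Piece of dried root, a brown knobbly lump about 24 x 20 x 16 mm, 12 g, lying loose in the scoop at the start. Origin: centre of its underside.
- root6: Piece of dried root, a brown knobbly lump about 24 x 20 x 16 mm, 12 g, lying loose in the scoop at the start. Origin: centre of its underside.
- root7: Piece of dried root, a brown knobbly lump about 24 x 20 x 16 mm, 12 g, lying loose in the scoop at the start. Origin: centre of its underside.

How it is judged:
By the outcome, as a careful person would: the job done as asked, in the order asked, and still so for the second after the job is handed in, with the robot touching nothing.
It also fails if it takes over 72 s, if anything falls off the work surface, if the arm or the gripper's body presses on something with over 40 N, if the wrist force passes 120 N, or if a joint passes its speed limit or range.

### The arm

A 7-joint arm with a two-finger parallel gripper is mounted at the origin on the work surface. World frame = base frame: x ahead of the robot, y to its left, z up, the work surface at z = 0. Lengths are in m, angles in rad, forces in N, time in s.
With the tool pointing down it reaches from about 0.4 to 0.9 m from the base axis. Payload 5.5 kg.
Tool frame: the origin (TCP) lies on the mounting face of the last link; the fingertips stand 178 mm ahead of it and the grasp point (between the pads) lies 159 mm ahead of it; z points along the fingers, y is the line along which they close (so a half turn about z gives the same grasp; the last joint's range is limited). The gripper opens to 92 mm and grips with 3 to 60 N. Pads are 19 mm wide; open, the fingers measure 130 mm over their backs; the gripper's body (75 mm by 190 mm) begins 47 mm behind the grasp point.
Start: joints at [1.439, 0.501, -0.427, 1.55, 0.221, 1.138, -0.21], TCP at [0.25, -0.6, 0.405] pointing down, gripper open.
Joint ranges: [-2.88, 2.88], [-0.31, 2.03], [-1.54, 1.56], [0.2, 2.42], [-1.41, 4.55], [0.19, 2.02], [-2.57, 2.57]. Speed limits (rad/s): [2.57, 2.57, 3.14, 3.14, 3.14, 3.14, 3.14].

### API

Orientations are given as a unit quaternion [x, y, z, w].
In Python, from workcell import r gives the robot as it stands.
- The arm moves only by the shell command python3 -m pendant 'ROWS'. ROWS is JSON, a list that holds one entry, the list of rows, each a list of 7 numbers: the finger opening in mm, from 0 to 91.8, then the shift along the tool's x, y, z in mm, then the turn, a rotation vector about the tool's x, y, z in rad. A call has 1 to 20 rows; each row shifts and turns the commanded pose from where the row before left it, along the tool's axes as they then stand; what a row does not reach is not made up. A row lasts 1/10 s, in which the tool goes at most 50 mm and 8.59 degrees, less where a joint would pass 70% of its speed; a pose out of reach is approached as far as the arm can. A call with a gripper value outside its range is refused whole. The fingers move at their own pace and stop on an object; the grip force is fixed at half the most. Time passes only in rows, so rows that do not move let the fingers close. It gives the time, the measured TCP pose, the force, the opening and the grip force at its end, in the units of the state.
- r.read_state(): the state, without advancing time (a new reading comes with each control period).
- r.capture(name): name is "side" or "top" or "wrist"; returns a dict with "frame" (420x560x3 uint8, red, green, blue), "depth" (420x560 float32, m along the optical axis (not along the pixel's ray), 0 where there is no reading), "fx", "fy", "cx", "cy" (pixels), "camera_from_world" (4x4, takes a point from world to camera coordinates); the wrist camera has in their place "mount" (4x4, takes a point from camera to tool coordinates, whose origin is the TCP and whose axes are the flange's). Camera axes: x right, y up, looking along -z (the intrinsics and any distortion apply to the point x, -y, -z); pixel columns grow to the right and rows downward; lengths in m; the calibration is good to about 2 mm. A picture is of the moment at which its call begins: read the wrist's pose just before it.
- r.hand_in(): hands the job in; it is judged then, once.
The state is a dict: "clock": time; "joint_positions": joint angles; "qvel": joint speeds; "joint_efforts": joint torques, N m; "position": TCP position; "orientation": TCP orientation; "contact_force": force on the tool from outside, world axes, zero at the start; "moment": the same for the moment, N m; "gripper_width": finger opening in m; "grip_force": force on a finger pad.
Only numpy, scipy, OpenCV 4.12 (cv2) and the standard library are available. Lean on these libraries where they do the work, as an engineer would, in place of code of your own. Each camera call takes 0.05 s, during which the arm holds its last target. There are 200 camera calls.

## Working session

There is one attempt and no reset: what is moved stays moved. The work goes in short steps, Python scripts to look and compute and a shell command to move; the robot and the scene stay as the last step left them, time stands still between calls to the robot, and variables do not carry over. Pictures are saved under pics/ and viewed, at most 10 in all, crops included, and the job is handed in when it is done.

```bash
mkdir -p pics; ls
cat > h.py <<'E'
import numpy as np, cv2
from workcell import r
from scipy.spatial.transform import Rotation as R
def shot(n,f):
    s=r.read_state(); c=r.capture(n)
    cv2.imwrite('pics/'+f,cv2.cvtColor(c['frame'],cv2.COLOR_RGB2BGR))
    d=c['depth']; v,u=np.mgrid[0:d.shape[0],0:d.shape[1]]
    P=np.stack([(u-c['cx'])/c['fx']*d,-(v-c['cy'])/c['fy']*d,-d,np.ones_like(d)],-1)
    if 'mount' in c:
        T=np.eye(4);T[:3,:3]=R.from_quat(s['orientation']).as_matrix();T[:3,3]=s['position'];M=T@c['mount']
    else: M=np.linalg.inv(c['camera_from_world'])
    W=(P@M.T)[...,:3]; W[d==0]=np.nan
    np.save('pics/'+f+'.npy',W); return c,W
E
python3 - <<'E'
from h import *
for n in('top','side'):
    c,W=shot(n,n+'1.png'); print(n,[k for k in c], c['fx'])
s=r.read_state();print(s)
a=cv2.imread('pics/top1.png')
E
```

```text
pics
top ['frame', 'depth', 'fx', 'fy', 'cx', 'cy', 'camera_from_world'] 535.5832085110584
side ['frame', 'depth', 'fx', 'fy', 'cx', 'cy', 'camera_from_world'] 496.85524177931995
{'clock': 0.1, 'joint_positions': array([ 1.43921703,  0.50177023, -0.42678583,  1.55133749,  0.22081596,
        1.13834125, -0.21031962]), 'qvel': array([-0.00037395, -0.00054962,  0.00157472, -0.00244413,  0.00047213,
       -0.00107021, -0.0006193 ]), 'joint_efforts': array([-1.07895245e-02, -5.67874146e+01, -5.83842069e+00, -2.79915047e+01,
       -6.90311333e-02,  2.41173530e-02,  6.08194591e-05]), 'position': array([ 0.24980737, -0.59972982,  0.40377308]), 'orientation': array([ 9.80579983e-01,  1.96117530e-01, -1.60202492e-04, -8.86136981e-04]), 'contact_force': array([-0.42813079, -0.47103326, -0.25281294]), 'moment': array([ 0.02917404, -0.00974812, -0.01036877]), 'grip_force': 0.0, 'gripper_width': 0.09191190119119762}
```

View pics/top1.png

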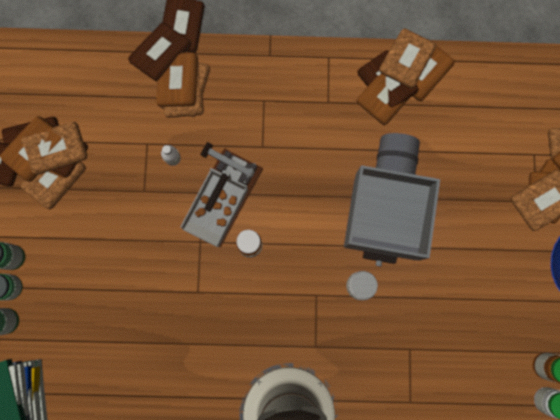

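View pics/side1.png

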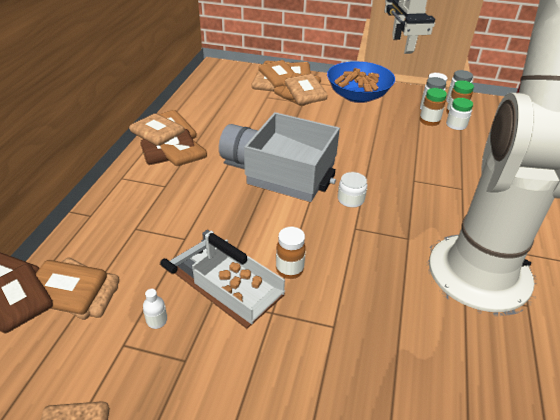

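The top view shows the scoop at about (220,200) with its grip from (208,207) to (225,178). The lever tip is at (207,150), the hopper at (393,210), the jar at (248,242), the tin at (362,285) and the bottle at (170,155). The side view agrees. Next I'll measure these from the depth data.

Run:
```python
from h import *
W=np.load('pics/top1.png.npy'); im=cv2.imread('pics/top1.png').astype(int)
np.set_printoptions(precision=4,suppress=True)
for n,(u,v) in dict(tip=(207,150),jar=(248,240),tin=(362,285),bottle=(171,152),gripA=(208,205),gripB=(224,180),table=(300,300)).items(): print(n,W[v,u])
def cl(lo,hi,u0,u1,v0,v1,dark=None):
    m=np.zeros(W.shape[:2],bool); m[v0:v1,u0:u1]=1
    m&=(W[...,2]>lo)&(W[...,2]<hi)
    if dark: m&=im.max(2)<dark
    return W[m]
def rect(P):
    (c,s,a)=cv2.minAreaRect((P[:,:2]*1000).astype(np.float32)); return len(P),np.array(c),np.array(s),a,P[:,2].mean()
print('hop rim',rect(cl(.108,.122,335,450,160,262)))
print('grip',rect(cl(.107,.125,180,245,165,225,60)))
print('grip2',rect(cl(.107,.125,180,245,165,225)))
print('tipbar',rect(cl(.045,.075,195,216,138,165,60)))
print('scoop walls',rect(cl(.044,.070,178,250,180,248)))
for n,b in dict(jar=(.09,.11,230,265,225,260),tin=(.054,.07,340,380,268,302),bottle=(.03,.1,155,185,138,170)).items(): print(n,rect(cl(*b)))
# side-view check
W=np.load('pics/side1.png.npy'); im=cv2.imread('pics/side1.png').astype(int)
print('side grip',rect(cl(.095,.125,200,250,228,268,60)),'tip',rect(cl(.04,.075,155,180,255,275,60)))
print('side hop',rect(cl(.108,.122,240,345,110,195)))
```

```text
tip [0.6129 0.208  0.07  ]
jar [0.3958 0.1011 0.1019]
tin [ 0.3021 -0.1656  0.0595]
bottle [0.6063 0.2941 0.0673]
gripA [0.4714 0.1935 0.1174]
gripB [0.5309 0.16   0.1142]
table [ 0.2639 -0.0246  0.003 ]
hop rim (1008, array([ 469.6514, -228.9666]), array([185.5125, 185.5424]), 81.33943939208984, np.float64(0.11519963115442693))
grip (248, array([501.8745, 177.0675]), array([14.9131, 91.1443]), 66.98468017578125, np.float64(0.11595658018708196))
grip2 (320, array([504.9764, 177.2658]), array([ 17.5655, 100.1236]), 64.86625671386719, np.float64(0.11589200485554949))
tipbar (77, array([615.4684, 211.4467]), array([13.28  , 34.8117]), 63.219608306884766, np.float64(0.06557188742604879))
scoop walls (292, array([486.376 , 186.1762]), array([ 99.9205, 173.1881]), 65.0826644897461, np.float64(0.052532696516787186))
jar (428, array([393.4552, 102.3983]), array([51.6649, 51.5912]), 35.486698150634766, np.float64(0.10022288980428118))
tin (585, array([ 300.948, -167.583]), array([62.985 , 61.8645]), 12.336834907531738, np.float64(0.0624736843304235))
bottle (252, array([603.9056, 300.7126]), array([33.8   , 39.7974]), 32.48337936401367, np.float64(0.06091210525376343))
side grip (446, array([502.061 , 182.2798]), array([16.7162, 93.4418]), 65.33821868896484, np.float64(0.11256623355393261)) tip (135, array([615.4346, 217.1085]), array([17.2357, 34.3421]), 70.55098724365234, np.float64(0.06353559203697706))
side hop (767, array([ 469.7309, -227.4744]), array([193.2796, 186.244 ]), 81.45205688476562, np.float64(0.11307694054705257))
```

Run:
```python
import cv2
a=cv2.imread('pics/top1.png')[130:255,150:275]
cv2.imwrite('pics/c1.png',cv2.resize(a,(600,600),interpolation=cv2.INTER_CUBIC))
```

```text
(no output)
```

View pics/c1.png

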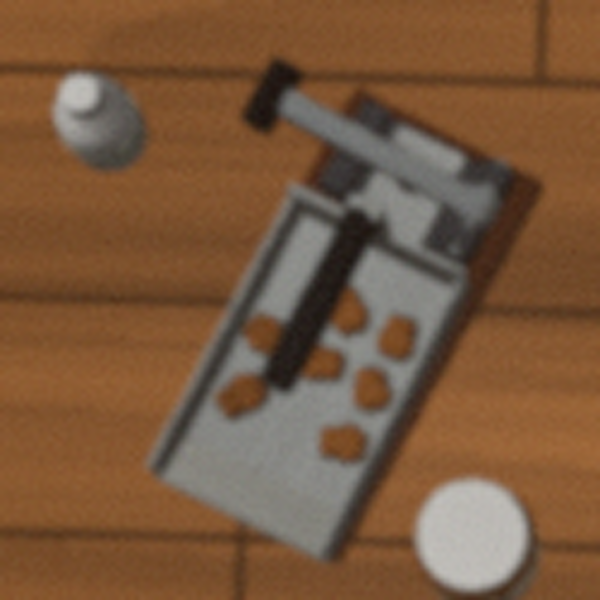

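The crop shows the lever across the channel with its tip at upper left, crop (275,95). The seven roots lie in the pan and the bottle is about 75 mm beyond the tip. The fits agree on a stand origin of about (0.4905, 0.1845) with yaw -25°. The hopper is at (0.470, -0.228), x' at about -8.7°. I'll close on the lever's cross bar by its two ends (closing line along x'), so it can pivot in the pads.

```bash
cat >> h.py <<'E'
TH=np.radians(-25); O=np.array([.4905,.1845,0])
Rs=R.from_euler('z',TH).as_matrix()
def st(x,y,z): return O+Rs@np.array([x,y,z])/1000
def toS(P): return (np.asarray(P)-O)@Rs*1000
def go(g,Rt=None):
    """shift in tool axes (mm) to bring grasp point to world g with the present orientation; turn to Rt"""
    s=r.read_state(); A=R.from_quat(s['orientation']); gp=s['position']+A.apply([0,0,.159])
    print('clock',s['clock'],'grasp pt',gp.round(4),'stand',toS(gp).round(1),'w',round(s['gripper_width']*1000,1),'F',s['contact_force'].round(1))
    print('tool axes',A.as_matrix().T.round(3).tolist(),'q',s['joint_positions'].round(2))
    if g is not None: print('shift mm',(A.inv().apply(g-gp)*1000).round(1))
    if Rt is not None: print('turn',(A.inv()*R.from_matrix(Rt)).as_rotvec().round(4))
E
python3 -m pendant '[[[91.8,0,0,0,0,0,-0.1233],[91.8,0,0,0,0,0,-0.1233],[91.8,0,0,0,0,0,-0.1233],[91.8,0,0,0,0,0,-0.1233],[91.8,0,0,0,0,0,-0.1233],[91.8,0,0,0,0,0,-0.1233],[91.8,37,-0.5,0,0,0,0],[91.8,37,-0.5,0,0,0,0],[91.8,37,-0.5,0,0,0,0],[91.8,37,-0.5,0,0,0,0],[91.8,37,-0.5,0,0,0,0],[91.8,37,-0.5,0,0,0,0],[91.8,37,-0.5,0,0,0,0],[91.8,37,-0.5,0,0,0,0],[91.8,37,-0.5,0,0,0,0],[91.8,37,-0.5,0,0,0,0],[91.8,37,-0.5,0,0,0,0],[91.8,37,-0.5,0,0,0,0],[91.8,37,-0.5,0,0,0,0],[91.8,37,-0.5,0,0,0,0]]]'
python3 - <<'E'
from h import *
go(st(100,80,150))
E
```

```text
clock: 2.1
position: [0.4627, -0.1262, 0.4046]
orientation: [0.843, 0.537, -0.0, 0.0]
contact_force: [0.8, -0.9, 0.3]
gripper_width: 0.0916
grip_force: 0.0
clock 2.1 grasp pt [ 0.4626 -0.1262  0.2456] stand [ 106.  -293.4  245.6] w 91.6 F [ 0.8 -0.9  0.3]
tool axes [[0.423, 0.906, -0.0], [0.906, -0.423, -0.0], [-0.0, -0.0, -1.0]] q [ 0.96  0.25 -0.85  1.96  0.22  1.03 -0.43]
shift mm [373.4  -6.1  95.5]
```

```bash
python3 -m pendant '[[[91.8,37,-0.6,6,0,0,0],[91.8,37,-0.6,6,0,0,0],[91.8,37,-0.6,6,0,0,0],[91.8,37,-0.6,6,0,0,0],[91.8,37,-0.6,6,0,0,0],[91.8,37,-0.6,6,0,0,0],[91.8,37,-0.6,6,0,0,0],[91.8,37,-0.6,6,0,0,0],[91.8,37,-0.6,6,0,0,0],[91.8,37,-0.6,6,0,0,0],[91.8,0,0,0,0,0,0]]]'
python3 - <<'E'
from h import *
c,W=shot('wrist','w1.png'); go(st(100,80,50))
S=toS(W); im=c['frame'].astype(int)
b=(S[...,2]>35)&(S[...,2]<75)&(im.max(2)<70)&(abs(S[...,0]-100)<35)&(abs(S[...,1]-80)<25)
print(b.sum(), S[b].mean(0), S[b].min(0),S[b].max(0))
E
```

```text
clock: 3.2
position: [0.6128, 0.2163, 0.3436]
orientation: [0.842, 0.54, 0.001, -0.002]
contact_force: [-0.8, -0.1, 0.0]
gripper_width: 0.0919
grip_force: 0.0
clock 3.25 grasp pt [0.6123 0.2139 0.1847] stand [ 98.   78.1 184.7] w 92.1 F [-0.2  0.1 -0.7]
tool axes [[0.418, 0.908, 0.001], [0.908, -0.418, -0.003], [-0.002, 0.002, -1.0]] q [ 0.16  0.65 -0.78  1.6   0.5   1.1  -1.18]
shift mm [  1.8   2.4 134.7]
775 [102.68490577  84.0494763   64.09326309] [85.32466336 74.62557929 57.89656929] [119.62609961  91.42664174  67.94398783]
```

View pics/w1.png

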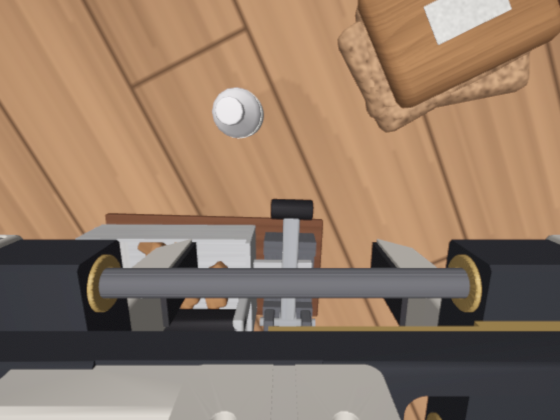

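The wrist view shows the black cross bar at (292,209) and the arm centred on it, with the bottle clear at (237,112). The bar's top is at z of about 67 mm, so its centre is near (102.5, 83, 58) in my stand frame. I'll go down over it and close.

```bash
python3 -m pendant '[[[60,5,4.5,0,0,0,0],[60,0,0,25,0,0,0],[60,0,0,25,0,0,0],[60,0,0,25,0,0,0],[60,0,0,25,0,0,0],[60,0,0,18,0,0,0],[60,0,0,10,0,0,0],[60,0,0,0,0,0,0],[20,0,0,0,0,0,0],[20,0,0,0,0,0,0],[20,0,0,0,0,0,0],[20,0,0,0,0,0,0],[20,0,0,0,0,0,0],[20,0,0,0,0,0,0]]]'
python3 - <<'E'
from h import *
go(None)
E
```

```text
clock: 4.65
position: [0.6185, 0.2143, 0.217]
orientation: [0.843, 0.538, -0.0, -0.001]
contact_force: [-4.6, 2.9, 1.4]
gripper_width: 0.0359
grip_force: 30.0
clock 4.65 grasp pt [0.6183 0.2145 0.058 ] stand [103.1  81.2  58. ] w 35.9 F [-4.6  2.9  1.4]
tool axes [[0.422, 0.907, 0.001], [0.907, -0.422, -0.002], [-0.002, 0.001, -1.0]] q [ 0.1   0.81 -0.69  1.65  0.62  0.91 -1.26]
```

```bash
python3 -m pendant '[[[20,-3.1,0,-17.4,0,0,0],[20,-5.6,0,-16.8,0,0,0],[20,-8.1,0,-15.7,0,0,0],[20,-10.3,0,-14.3,0,0,0],[20,-12.4,0,-12.6,0,0,0],[20,-14.1,0,-10.6,0,0,0],[20,0,0,0,0,0,0]]]'
python3 - <<'E'
from h import *
go(None)
E
```

```text
clock: 5.35
position: [0.5946, 0.165, 0.306]
orientation: [0.843, 0.538, -0.001, -0.001]
contact_force: [-8.3, 5.7, 1.7]
gripper_width: 0.0355
grip_force: 30.0
clock 5.35 grasp pt [0.5942 0.1652 0.147 ] stand [102.1  26.3 147. ] w 35.5 F [-8.3  5.7  1.7]
tool axes [[0.422, 0.907, -0.0], [0.907, -0.422, -0.003], [-0.003, 0.001, -1.0]] q [ 0.24  0.65 -0.77  1.71  0.52  1.   -1.15]
```

```bash
python3 -m pendant '[[[20,-15.6,-1,-8.4,0,0,0],[20,-16.6,-0.5,-6.0,0,0,0],[20,-17.3,0,-3.4,0,0,0],[20,-17.7,0,-0.8,0,0,0],[20,-17.6,0,1.8,0,0,0],[20,-17.1,0,4.4,0,0,0],[20,-16.3,0,7,0,0,0],[20,-15,0,9.3,0,0,0],[20,0,0,0,0,0,0]]]'
python3 - <<'E'
from h import *
go(None)
E
```

```text
clock: 6.25
position: [0.5351, 0.0425, 0.2994]
orientation: [0.844, 0.537, -0.005, -0.001]
contact_force: [-14.5, -0.0, 8.5]
gripper_width: 0.0357
grip_force: 30.0
clock 6.25 grasp pt [0.5336 0.0418 0.1404] stand [  99.4 -111.1  140.4] w 35.7 F [-14.5  -0.    8.5]
tool axes [[0.423, 0.906, -0.008], [0.906, -0.423, -0.007], [-0.01, -0.004, -1.0]] q [ 0.5   0.53 -0.8   1.91  0.48  0.91 -0.98]
```

```bash
python3 -m pendant '[[[20,-1,-1,3,0,0,0],[20,0,0,0,0,0,0],[60,0,0,0,0,0,0],[60,0,0,0,0,0,0],[60,0,0,0,0,0,0],[60,0,0,-20,0,0,0],[60,0,0,-30,0,0,0],[60,0,0,-40,0,0,0],[60,0,0,-30,0,0,0],[60,0,0,0,0,0,0]]]'
python3 - <<'E'
from h import *
c,W=shot('top','top2.png')
S=toS(W); im=c['frame'].astype(int)
v,u=np.mgrid[0:420,0:560]
b=(S[...,2]>100)&(S[...,2]<165)&(im.max(2)<70)&(abs(S[...,0]-100)<40)&(abs(S[...,1]+105)<30)
print(b.sum(), S[b].mean(0), S[b].min(0),S[b].max(0))
go(st(5,0,180),np.c_[Rs[:,0],-Rs[:,1],-Rs[:,2]])
E
```

```text
clock: 7.25
position: [0.5399, 0.0445, 0.4223]
orientation: [0.843, 0.537, 0.004, 0.003]
contact_force: [0.0, 0.5, -0.3]
gripper_width: 0.0603
grip_force: 0.0<stdin>:6: RuntimeWarning: Mean of empty slice.
  ret = um.true_divide(
Traceback (most recent call last):
ValueError: zero-size array to reduction operation minimum which has no identity
```

```bash
python3 -m pendant '[[[60,0,0,0,0,0,0.1309],[60,0,0,0,0,0,0.1309],[60,0,0,0,0,0,0.1309],[60,0,0,0,0,0,0.1309],[60,0,0,0,0,0,0.1309],[60,0,0,0,0,0,0.1309],[60,0,0,0,0,0,0.1309],[60,0,0,0,0,0,0.1309],[60,0,0,0,0,0,0.1309],[60,0,0,0,0,0,0.1309],[60,0,0,0,0,0,0.1309],[60,0,0,0,0,0,0.1309],[60,-24,-27,0,0,0,0],[60,-24,-27,0,0,0,0],[60,-24,-27,0,0,0,0],[60,-24,-27,0,0,0,0],[60,0,0,0,0,0,0]]]'
python3 - <<'E'
from h import *
go(st(5,0,180),np.c_[Rs[:,0],-Rs[:,1],-Rs[:,2]])
c,W=shot('wrist','w2.png')
S=toS(W); im=c['frame'].astype(int)
for n,b in dict(grip=(S[...,2]>108)&(S[...,2]<122)&(abs(S[...,0]-16)<60)&(abs(S[...,1])<18)&(im.max(2)<90), tip=(S[...,2]>100)&(S[...,2]<165)&(im.max(2)<90)&(abs(S[...,0]-100)<30)&(abs(S[...,1]+105)<30)).items():
  P=S[b]; print(n,len(P))
  if len(P)>20: print(np.percentile(P,[2,50,98],axis=0).round(1), cv2.minAreaRect(P[:,:2].astype(np.float32)))
E
```

```text
clock: 9.0
position: [0.4939, 0.1884, 0.4167]
orientation: [0.978, -0.21, -0.001, -0.001]
contact_force: [0.3, -0.3, -0.1]
gripper_width: 0.0599
grip_force: 0.0
clock 9.0 grasp pt [0.4937 0.1888 0.2577] stand [  1.1   5.2 257.7] w 59.9 F [ 0.3 -0.3 -0.1]
tool axes [[0.911, -0.411, -0.002], [-0.411, -0.911, -0.002], [-0.001, 0.002, -1.0]] q [ 0.08  0.29 -0.59  1.84  0.18  1.07 -2.57]
shift mm [ 4.   5.4 77.7]
turn [-0.0016  0.0022  0.0123]
grip 1603
[[-28.2  -3.5 112.5]
 [ 17.4   3.5 115.4]
 [ 57.7  10.3 117. ]] ((14.336769104003906, 3.1249217987060547), (90.5372543334961, 14.174928665161133), 0.5349626541137695)
tip 1298
[[  81.3 -109.1  142.7]
 [  98.7  -99.2  149.1]
 [ 115.   -93.2  151.4]] ((98.41705322265625, -101.361083984375), (17.49733543395996, 35.80218505859375), 89.1020278930664)
```

View pics/w2.png

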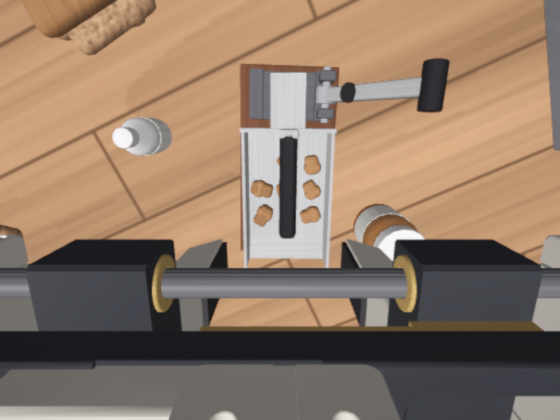

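The wrist view shows the lever leaning back, with its tip at (433,85), the channel open and the grip at (289,187). Joint 7 is at its limit, though, so I'll take the opposite half turn before grasping.

```bash
sed -i 's/O=np.array(\[.4905,.1845,0\])/O=np.array([.4922,.1870,0])/' h.py
python3 -m pendant '[[[60,0,0,0,0,0,-0.1422],[60,0,0,0,0,0,-0.1422],[60,0,0,0,0,0,-0.1422],[60,0,0,0,0,0,-0.1422],[60,0,0,0,0,0,-0.1422],[60,0,0,0,0,0,-0.1422],[60,0,0,0,0,0,-0.1422],[60,0,0,0,0,0,-0.1422],[60,0,0,0,0,0,-0.1422],[60,0,0,0,0,0,-0.1422],[60,0,0,0,0,0,-0.1422],[60,0,0,0,0,0,-0.1422],[60,0,0,0,0,0,-0.1422],[60,0,0,0,0,0,-0.1422],[60,0,0,0,0,0,-0.1422],[60,0,0,0,0,0,-0.1422],[60,0,0,0,0,0,-0.1422],[60,0,0,0,0,0,-0.1422],[60,0,0,0,0,0,-0.1422],[60,0,0,0,0,0,-0.1422]]]'
python3 -m pendant '[[[60,0,0,0,0,0,-0.1422],[60,0,0,0,0,0,-0.1422],[60,0,0,0,0,0,0],[60,0,0,0,0,0,0]]]'
python3 - <<'E'
from h import *
go(st(5,0,106),np.c_[-Rs[:,0],Rs[:,1],-Rs[:,2]])
c,W=shot('wrist','w3.png')
S=toS(W); im=c['frame'].astype(int)
for n,b in dict(grip=(S[...,2]>108)&(S[...,2]<122)&(abs(S[...,0]-16)<60)&(abs(S[...,1])<18)&(im.max(2)<90)).items():
  P=S[b]; print(n,len(P))
  if len(P)>20: print(np.percentile(P,[2,50,98],axis=0).round(1), cv2.minAreaRect(P[:,:2].astype(np.float32)))
W=np.load('pics/w2.png.npy');S=toS(W);im=cv2.imread('pics/w2.png')
P=S[(S[...,2]>45)&(S[...,2]<56)&(S[...,0]>-100)&(S[...,0]<55)&(abs(S[...,1])<56)]
print('walls',cv2.minAreaRect(P[:,:2].astype(np.float32)))
E
```

```text
clock: 11.05
position: [0.4973, 0.1802, 0.4163]
orientation: [0.358, 0.934, -0.001, -0.0]
contact_force: [-0.4, 0.0, -0.5]
gripper_width: 0.0598
grip_force: 0.0
clock: 11.45
position: [0.497, 0.1809, 0.4165]
orientation: [0.226, 0.974, -0.0, -0.0]
contact_force: [0.4, 0.4, 1.3]
gripper_width: 0.0604
grip_force: 0.0
clock 11.45 grasp pt [0.4969 0.1809 0.2575] stand [  6.8  -3.5 257.5] w 60.4 F [0.4 0.4 1.3]
tool axes [[-0.898, 0.44, 0.001], [0.44, 0.898, -0.001], [-0.001, -0.0, -1.0]] q [ 0.54  0.51 -1.22  1.83  0.52  1.18  0.26]
shift mm [  1.7   3.6 151.5]
turn [-0.0006 -0.0009 -0.019 ]
grip 1613
[[-32.   -6.8 111.5]
 [ 10.2   0.4 115.1]
 [ 56.6   7.5 116.9]] ((13.23519515991211, 0.04858589172363281), (15.222052574157715, 94.22520446777344), 89.41584014892578)
walls ((-18.705833435058594, 0.7473220825195312), (146.25881958007812, 98.39575958251953), 0.14022453129291534)
```

```bash
python3 -m pendant '[[[60,0,0,0,0,0,-0.019],[60,1.8,3.6,0,0,0,0],[60,0,0,30,0,0,0],[60,0,0,30,0,0,0],[60,0,0,30,0,0,0],[60,0,0,25,0,0,0],[60,0,0,20,0,0,0],[60,0,0,10,0,0,0],[60,0,0,6.5,0,0,0],[60,0,0,0,0,0,0],[60,0,0,0,0,0,0]]]'
python3 - <<'E'
from h import *
go(st(5,0,106),np.c_[-Rs[:,0],Rs[:,1],-Rs[:,2]])
E
```

```text
clock: 12.6
position: [0.4968, 0.1867, 0.2665]
orientation: [0.214, 0.977, 0.0, 0.001]
contact_force: [-0.3, 0.8, -0.4]
gripper_width: 0.0596
grip_force: 0.0
clock 12.6 grasp pt [0.497  0.1868 0.1075] stand [  4.4   1.8 107.5] w 59.6 F [-0.3  0.8 -0.4]
tool axes [[-0.909, 0.417, -0.001], [0.417, 0.909, 0.001], [0.001, 0.0, -1.0]] q [ 0.37  0.69 -1.03  1.95  0.74  0.94  0.11]
shift mm [-0.6 -1.8  1.5]
turn [0.0009 0.0009 0.006 ]
```

```bash
python3 -m pendant '[[[60,0,-1.8,1.5,0,0,0.005],[10,0,0,0,0,0,0],[10,0,0,0,0,0,0],[10,0,0,0,0,0,0],[10,0,0,0,0,0,0],[10,0,0,0,0,0,0],[10,0,0,0,0,0,0],[10,0,0,0,0,0,0],[10,0,0,0,0,0,0]]]'
python3 - <<'E'
from h import *
go(None); s=r.read_state(); print(s['position'],s['orientation'])
E
```

```text
clock: 13.5
position: [0.4957, 0.1847, 0.2642]
orientation: [0.216, 0.976, 0.0, 0.0]
contact_force: [-0.1, -0.5, 0.3]
gripper_width: 0.0162
grip_force: 30.0
clock 13.5 grasp pt [0.4957 0.1847 0.1052] stand [  4.2  -0.6 105.2] w 16.2 F [-0.1 -0.5  0.3]
tool axes [[-0.907, 0.422, -0.0], [0.422, 0.907, 0.0], [0.0, 0.0, -1.0]] q [ 0.37  0.69 -1.03  1.95  0.75  0.94  0.11]
[0.49571793 0.1847096  0.2642486 ] [2.15913903e-01 9.76412405e-01 2.72873281e-05 2.11897880e-05]
```

```bash
python3 -m pendant '[[[10,0,0,-4,0,0,0],[10,0,0,-8,0,0,0],[10,0,0,-13,0,0,0],[10,0,0,-15,0,0,0],[10,0,0,-15,0,0,0],[10,0,0,-15,0,0,0],[10,0,0,-15,0,0,0],[10,0,0,-15,0,0,0],[10,0,0,-15,0,0,0],[10,0,0,-15,0,0,0],[10,0,0,-15,0,0,0],[10,0,0,-15,0,0,0],[10,0,0,-15,0,0,0],[10,0,0,-10,0,0,0],[10,0,0,-5,0,0,0],[10,0,0,0,0,0,0]]]'
python3 - <<'E'
from h import *
go(np.array([.586,-.282,.295]))
c,W=shot('side','s2.png')
E
```

```text
clock: 15.1
position: [0.4958, 0.1847, 0.4548]
orientation: [0.216, 0.976, 0.0, 0.0]
contact_force: [-0.4, -0.5, -3.7]
gripper_width: 0.0161
grip_force: 30.0
clock 15.1 grasp pt [0.4959 0.1847 0.2958] stand [  4.4  -0.5 295.8] w 16.1 F [-0.4 -0.5 -3.7]
tool axes [[-0.907, 0.422, -0.001], [0.422, 0.907, 0.0], [0.001, 0.0, -1.0]] q [ 0.56  0.48 -1.27  1.78  0.48  1.25  0.3 ]
shift mm [-278.6 -385.2    0.8]
```

View pics/s2.png

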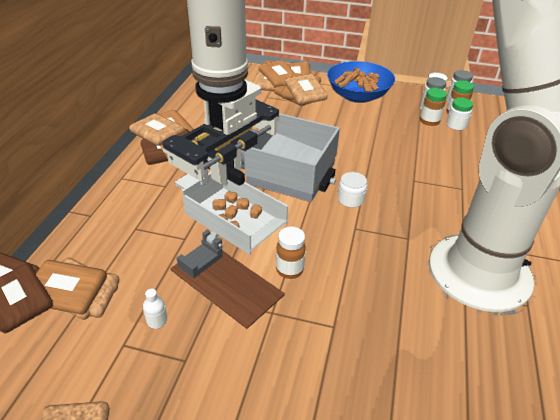

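The side view shows the scoop lifted level at (235,210) with all the roots still in it and the bystanders undisturbed. Next I'll carry it to the hopper.

```bash
python3 -m pendant '[[[10,-5,-7,0,0,0,0],[10,-10,-14,0,0,0,0],[10,-15,-21,0,0,0,0],[10,-15,-21,0,0,0,0],[10,-15,-21,0,0,0,0],[10,-15,-21,0,0,0,0],[10,-15,-21,0,0,0,0],[10,-15,-21,0,0,0,0],[10,-15,-21,0,0,0,0],[10,-15,-21,0,0,0,0],[10,-15,-21,0,0,0,0],[10,-15,-21,0,0,0,0],[10,-15,-21,0,0,0,0],[10,-15,-21,0,0,0,0],[10,-15,-21,0,0,0,0],[10,-15,-21,0,0,0,0],[10,-15,-21,0,0,0,0],[10,-15,-21,0,0,0,0],[10,-13,-15,0,0,0,0],[10,-7,-10,0,0,0,0]]]'
python3 -m pendant '[[[10,-4,-4,0,0,0,0],[10,0,0,8,0,0,0],[10,0,0,12,0,0,0],[10,0,0,12,0,0,0],[10,0,0,12,0,0,0],[10,0,0,8,0,0,0],[10,0,0,0,0,0,0]]]'
python3 - <<'E'
from h import *
go(np.array([.586,-.282,.242]))
E
```

```text
clock: 17.15
position: [0.5835, -0.2807, 0.4527]
orientation: [0.217, 0.976, 0.0, -0.001]
contact_force: [0.2, -0.4, -3.0]
gripper_width: 0.0158
grip_force: 30.0
clock: 17.85
position: [0.5854, -0.2828, 0.4004]
orientation: [0.216, 0.976, 0.0, -0.001]
contact_force: [-0.8, -0.6, -2.1]
gripper_width: 0.0157
grip_force: 30.0
clock 17.85 grasp pt [ 0.585  -0.2827  0.2414] stand [ 282.6 -386.4  241.4] w 15.7 F [-0.8 -0.6 -2.1]
tool axes [[-0.907, 0.421, 0.003], [0.421, 0.907, -0.0], [-0.003, 0.001, -1.0]] q [ 1.12  0.75 -1.13  1.54  0.69  1.31  1.04]
shift mm [-0.6  1.  -0.6]
```

```bash
python3 -m pendant '[[[10,14.9,0,-5.4,0,-0.06,0],[10,14.9,0,-5.4,0,-0.06,0],[10,14.9,0,-5.4,0,-0.06,0],[10,14.9,0,-5.4,0,-0.06,0],[10,14.9,0,-5.4,0,-0.06,0],[10,14.9,0,-5.4,0,-0.06,0],[10,14.9,0,-5.4,0,-0.06,0],[10,14.9,0,-5.4,0,-0.06,0],[10,0,0,0,0,0,0]]]'
cat >> h.py <<'E'
def tilt():
    s=r.read_state(); A=R.from_quat(s['orientation']); lip=s['position']+A.apply([.098,0,.246])
    z=A.apply([0,0,1]); print('tilt',np.degrees(np.arccos(-z[2])).round(1),'lip if rigid',lip.round(3),'q',s['joint_positions'].round(2),'y',A.apply([0,1,0]).round(3))
E
python3 - <<'E'
from h import *
tilt()
E
```

```text
clock: 18.75
position: [0.4712, -0.2291, 0.4188]
orientation: [0.209, 0.949, -0.053, 0.231]
contact_force: [-1.1, 0.4, -1.5]
gripper_width: 0.0162
grip_force: 30.0
tilt 27.4 lip if rigid [ 0.495 -0.241  0.155] q [ 1.57  0.37 -1.37  2.04  0.76  0.65  0.91] y [ 0.421  0.907 -0.004]
```

```bash
python3 -m pendant '[[[10,14.9,0,-5.4,0,-0.06,0],[10,14.9,0,-5.4,0,-0.06,0],[10,14.9,0,-5.4,0,-0.06,0],[10,14.9,0,-5.4,0,-0.06,0],[10,0,0,0,0,0,0]]]'
python3 - <<'E'
from h import *
tilt(); c,W=shot('side','s3.png')
E
```

```text
clock: 19.25
position: [0.418, -0.2067, 0.4014]
orientation: [0.204, 0.915, -0.08, 0.339]
contact_force: [-0.9, 0.2, -2.2]
gripper_width: 0.0157
grip_force: 30.0
tilt 40.8 lip if rigid [ 0.495 -0.245  0.151] q [ 1.9   0.11 -1.53  2.28  0.78  0.2   0.82] y [ 0.427  0.904 -0.007]
```

View pics/s3.png

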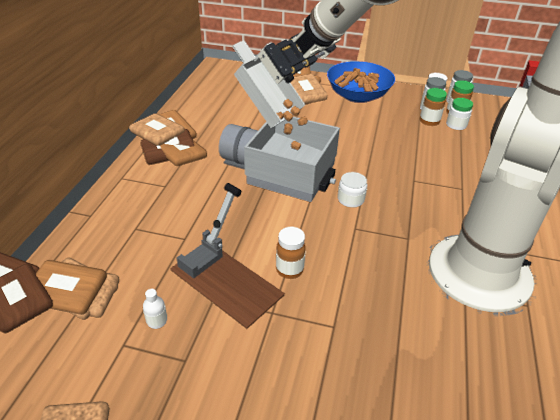

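The side view shows the roots pouring off the lip into the hopper, around (290,125), with the lever leaning open at (232,190). Joints 3 and 6 are at their limits, so I'll hold here and let the roots finish.

```bash
python3 -m pendant '[[[10,0,0,0,0,0,0],[10,0,0,0,0,0,0],[10,0,0,0,0,0,0],[10,0,0,0,0,0,0],[10,0,0,0,0,0,0],[10,0,0,0,0,0,0],[10,0,0,0,0,0,0],[10,0,0,0,0,0,0]]]'
python3 - <<'E'
from h import *
tilt(); c,W=shot('side','s4.png'); c2,W2=shot('wrist','w4.png')
a=cv2.imread('pics/s4.png')[20:220,200:380]; b=cv2.imread('pics/w4.png')
cv2.imwrite('pics/m4.png',np.hstack([cv2.resize(a,(378,420)),b[:, 70:490]]))
E
```

```text
clock: 20.1
position: [0.4207, -0.2057, 0.4032]
orientation: [0.202, 0.914, -0.076, 0.343]
contact_force: [-1.4, 0.6, -1.8]
gripper_width: 0.0161
grip_force: 30.0
tilt 41.2 lip if rigid [ 0.501 -0.243  0.153] q [ 1.9   0.11 -1.53  2.28  0.78  0.19  0.82] y [ 0.422  0.906 -0.001]
```

View pics/m4.png

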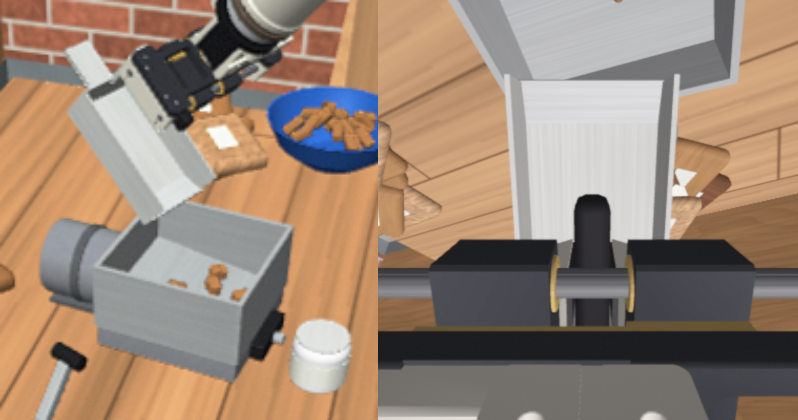

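The side view shows the pan empty and roots lying inside the hopper, and the wrist view shows the front of the pan clear. I'll level the scoop and count with the cameras.

```bash
python3 -m pendant '[[[10,-14.6,0,6.3,0,0.06,0],[10,-14.6,0,6.3,0,0.06,0],[10,-14.6,0,6.3,0,0.06,0],[10,-14.6,0,6.3,0,0.06,0],[10,-14.6,0,6.3,0,0.06,0],[10,-14.6,0,6.3,0,0.06,0],[10,-14.6,0,6.3,0,0.06,0],[10,-14.6,0,6.3,0,0.06,0],[10,-14.6,0,6.3,0,0.06,0],[10,-14.6,0,6.3,0,0.06,0],[10,-14.6,0,6.3,0,0.06,0],[10,-14.6,0,6.3,0,0.06,0],[10,0,0,-20,0,0,0],[10,0,0,-30,0,0,0],[10,0,0,0,0,0,0]]]'
python3 - <<'E'
from h import *
go(np.array([.4957,.1847,.2958]),np.c_[-Rs[:,0],Rs[:,1],-Rs[:,2]]); tilt()
s=r.read_state(); A=R.from_quat(s['orientation']); gp=s['position']+A.apply([0,0,.159])
F=A.as_matrix()@np.diag([-1,1,-1]).T  # scoop axes: x=-tx,y=ty,z=-tz
for n in('wrist','side','top'):
    c,W=shot(n,n+'5.png'); im=c['frame'].astype(int)
    S=(W-gp)@F*1000+[5,0,98]
    brown=(im[...,0]-im[...,2]>45)
    inside=(S[...,0]>-90)&(S[...,0]<58)&(abs(S[...,1])<48)&(S[...,2]>-6)&(S[...,2]<40)
    wall=(abs(S[...,1])<52)&(S[...,0]>-95)&(S[...,0]<50)&(S[...,2]>35)&(S[...,2]<60)
    fl=inside&(abs(S[...,1])<35)&(S[...,0]<50)&(S[...,0]>-60)&(S[...,2]<20)
    print(n,'brown in scoop',(inside&brown).sum(),'floor px',fl.sum())
    if fl.sum()>100:
        P=S[fl]; co=np.linalg.lstsq(np.c_[P[:,:2],np.ones(len(P))],P[:,2],rcond=None)[0]; print(' floor plane slope x,y,z0',co.round(4))
    # loose brown on the table away? roots in hopper
    H=(W-np.array([.470,-.228,0]))@R.from_euler('z',-8.7,degrees=True).as_matrix()*1000
    h=brown&(abs(H[...,0])<86)&(abs(H[...,1])<86)&(H[...,2]>25)&(H[...,2]<110)
    k,l,st_,_=cv2.connectedComponentsWithStats(h.astype(np.uint8)); print(' hopper blobs',[int(a) for a in st_[1:,4] if a>3])
E
```

```text
clock: 21.7
position: [0.5917, -0.2846, 0.4532]
orientation: [0.217, 0.976, 0.0, 0.002]
contact_force: [0.7, -0.3, -2.4]
gripper_width: 0.0155
grip_force: 30.0
clock 21.7 grasp pt [ 0.5925 -0.2846  0.2942] stand [ 290.2 -385.1  294.2] w 15.5 F [ 0.7 -0.3 -2.4]
tool axes [[-0.906, 0.423, -0.004], [0.423, 0.906, 0.001], [0.005, -0.001, -1.0]] q [ 1.12  0.71 -1.15  1.47  0.65  1.38  1.08]
shift mm [286.1 384.4  -2.3]
turn [ 0.0014  0.0045 -0.0002]
tilt 0.3 lip if rigid [ 0.504 -0.243  0.207] q [ 1.12  0.71 -1.15  1.47  0.65  1.38  1.08] y [0.423 0.906 0.001]
wrist brown in scoop 0 floor px 8706
 floor plane slope x,y,z0 [-4.100e-03 -1.400e-03  3.288e+00]
 hopper blobs [328, 279, 370, 357, 347, 295, 243]
side brown in scoop 14 floor px 171
 floor plane slope x,y,z0 [-0.0089  0.026   2.8892]
 hopper blobs [103, 16, 22]
top brown in scoop 3 floor px 1187
 floor plane slope x,y,z0 [-0.0082 -0.0069  1.9837]
 hopper blobs [55, 53, 46, 56, 59, 54, 32]
```

All seven roots are in the hopper, the pan is empty and level, and the grasp hasn't slipped in tilt. I'll carry the scoop back over the stand.

```bash
python3 -m pendant '[[[10,5,7,0,0,0,0],[10,10,14,0,0,0,0],[10,15,20,0,0,0,0],[10,15,20,0,0,0,0],[10,15,20,0,0,0,0],[10,15,20,0,0,0,0],[10,15,20,0,0,0,0],[10,15,20,0,0,0,0],[10,15,20,0,0,0,0],[10,15,20,0,0,0,0],[10,15,20,0,0,0,0],[10,15,20,0,0,0,0],[10,15,20,0,0,0,0],[10,15,20,0,0,0,0],[10,15,20,0,0,0,0],[10,15,20,0,0,0,0],[10,15,20,0,0,0,0],[10,15,20,0,0,0,0],[10,15,20,0,0,0,0],[10,15,20,0,0,0,0]]]'
python3 -m pendant '[[[10,1,3.4,0,0,0,0],[10,0,0,0,0,0.0045,0],[10,0,0,0,0,0,0]]]'
python3 - <<'E'
from h import *
go(np.array([.4957,.1847,.2958]),np.c_[-Rs[:,0],Rs[:,1],-Rs[:,2]])
s=r.read_state(); A=R.from_quat(s['orientation']); gp=s['position']+A.apply([0,0,.159])
F=A.as_matrix()@np.diag([-1,1,-1])
def an(W,frame,n):
    S=(W-gp)@F*1000+[5,0,98]
    if frame=='home': S=toS(W)-[0,0,8]
    P=S[(S[...,2]>36)&(S[...,2]<50)&(S[...,0]>-105)&(S[...,0]<80)&(abs(S[...,1])<60)]
    if len(P)>30: print(n,'walls',len(P),np.percentile(P,[1,99],axis=0)[:,:2].round(1).tolist(),cv2.minAreaRect(P[:,:2].astype(np.float32)))
    Q=S[(S[...,2]>4)&(S[...,2]<16)&(S[...,0]>-110)&(S[...,0]<-75)&(abs(S[...,1])<40)]
    if len(Q)>30: print(n,'lip min x',np.percentile(Q[:,0],[1,5]).round(1))
c,W=shot('wrist','w6.png'); an(W,'','wrist')
c,W=shot('side','s6.png'); an(W,'','side')
an(np.load('pics/s2.png.npy'),'','side before (lifted, same pose)')
E
```

```text
clock: 23.85
position: [0.4907, 0.183, 0.4493]
orientation: [0.216, 0.976, -0.001, -0.001]
contact_force: [0.6, -0.1, -2.6]
gripper_width: 0.0161
grip_force: 30.0
clock: 24.15
position: [0.4929, 0.1841, 0.4494]
orientation: [0.216, 0.976, -0.0, -0.003]
contact_force: [0.7, 0.1, -2.0]
gripper_width: 0.0158
grip_force: 30.0
clock 24.15 grasp pt [0.4919 0.1843 0.2904] stand [  0.8  -2.6 290.4] w 15.8 F [ 0.7  0.1 -2. ]
tool axes [[-0.906, 0.423, 0.006], [0.423, 0.906, -0.002], [-0.007, 0.001, -1.0]] q [ 0.56  0.48 -1.26  1.79  0.47  1.24  0.3 ]
shift mm [-3.3  2.  -5.4]
turn [-0.002  -0.0064  0.0001]
wrist walls 2652 [[-90.2, -48.1], [62.9, 49.8]] ((-13.484886169433594, 0.896514892578125), (154.9273223876953, 98.557373046875), 0.064202219247818)
wrist lip min x [-92.7 -91.7]
side walls 735 [[-90.6, -49.9], [64.9, 48.9]] ((-13.672767639160156, -0.5042915344238281), (100.92613983154297, 158.71420288085938), 89.5240707397461)
side lip min x [-93.5 -93. ]
side before (lifted, same pose) walls 939 [[-87.6, -48.0], [67.8, 51.5]] ((-8.776763916015625, 1.2544364929199219), (160.23741149902344, 101.46397399902344), 0.024552255868911743)
side before (lifted, same pose) lip min x [-89.  -88.5]
```

```bash
python3 -m pendant '[[[10,-4,2,0,0,-0.006,0],[10,0,0,10,0,0,0],[10,0,0,15,0,0,0],[10,0,0,20,0,0,0],[10,0,0,20,0,0,0],[10,0,0,20,0,0,0],[10,0,0,20,0,0,0],[10,0,0,20,0,0,0],[10,0,0,15,0,0,0],[10,0,0,15,0,0,0],[10,0,0,10,0,0,0],[10,0,0,5,0,0,0],[10,0,0,0,0,0,0],[10,0,0,0,0,0,0]]]'
python3 - <<'E'
from h import *
go(np.array([.4957,.1847,.1052]),np.c_[-Rs[:,0],Rs[:,1],-Rs[:,2]])
E
```

```text
clock: 25.65
position: [0.4978, 0.185, 0.2804]
orientation: [0.216, 0.976, -0.0, 0.0]
contact_force: [0.8, -0.0, -1.5]
gripper_width: 0.0156
grip_force: 30.0
clock 25.65 grasp pt [0.4979 0.185  0.1214] stand [  6.1   0.6 121.4] w 15.6 F [ 0.8 -0.  -1.5]
tool axes [[-0.907, 0.422, -0.0], [0.422, 0.907, 0.0], [0.0, -0.0, -1.0]] q [ 0.39  0.67 -1.04  1.94  0.72  0.96  0.13]
shift mm [ 1.9 -1.2 16.2]
turn [0.0001 0.0005 0.0005]
```

```bash
python3 -m pendant '[[[10,0.9,-1.2,4,0,0,0],[10,0,0,4,0,0,0],[10,0,0,4,0,0,0],[10,0,0,2,0,0,0],[10,0,0,1,0,0,0],[10,0,0,0.7,0,0,0],[10,0,0,0,0,0,0],[10,0,0,0,0,0,0]]]'
python3 - <<'E'
from h import *
go(np.array([.4957,.1847,.1052]),np.c_[-Rs[:,0],Rs[:,1],-Rs[:,2]])
s=r.read_state(); A=R.from_quat(s['orientation']); gp=s['position']+A.apply([0,0,.159])
for f in('s2.png','s7'):
    if f=='s7': c,W=shot('side','s7.png')
    else: W=np.load('pics/s2.png.npy')-[0,0,.1906]
    S=toS(W)-[0,0,8]
    P=S[(S[...,2]>36)&(S[...,2]<50)&(S[...,0]>-105)&(S[...,0]<72)&(abs(S[...,1])<60)]
    Q=S[(S[...,2]>4)&(S[...,2]<16)&(S[...,0]>-110)&(S[...,0]<-75)&(abs(S[...,1])<40)]
    print(f,cv2.minAreaRect(P[:,:2].astype(np.float32)),'z',np.median(P[:,2]),np.percentile(Q[:,0],5))
W=np.load('pics/side1.png.npy');S=toS(W)-[0,0,8]
P=S[(S[...,2]>36)&(S[...,2]<50)&(S[...,0]>-105)&(S[...,0]<72)&(abs(S[...,1])<60)]
Q=S[(S[...,2]>4)&(S[...,2]<16)&(S[...,0]>-110)&(S[...,0]<-75)&(abs(S[...,1])<40)]
print('start',cv2.minAreaRect(P[:,:2].astype(np.float32)),'z',np.median(P[:,2]),np.percentile(Q[:,0],5))
E
```

```text
clock: 26.45
position: [0.4962, 0.1841, 0.2645]
orientation: [0.216, 0.976, -0.0, -0.0]
contact_force: [-2.3, -0.5, 3.5]
gripper_width: 0.0157
grip_force: 30.0
clock 26.45 grasp pt [0.4962 0.184  0.1055] stand [  4.9  -1.1 105.5] w 15.7 F [-2.3 -0.5  3.5]
tool axes [[-0.907, 0.422, -0.0], [0.422, 0.907, -0.001], [-0.0, -0.001, -1.0]] q [ 0.37  0.69 -1.02  1.95  0.74  0.93  0.11]
shift mm [0.7 0.4 0.3]
turn [-0.0007  0.0001  0.0005]
s2.png ((-13.225837707519531, -1.4616851806640625), (160.20181274414062, 101.49408721923828), 0.09185699373483658) z 41.90522511897394 -93.55030649631973
s7 ((-13.136672973632812, -1.6558914184570312), (158.477783203125, 101.75907897949219), 0.06320643424987793) z 42.0050608636341 -93.47898657306115
start ((-14.041519165039062, -1.5077857971191406), (159.6214141845703, 101.2777099609375), 0.22614556550979614) z 42.085095247666246 -93.77547698211512
```

The scoop is back within about 0.5 mm of its starting fit and is resting on the plate. I'll release, rise, turn and look at the open lever.

```bash
python3 -m pendant '[[[50,0,0,0,0,0,0],[50,0,0,0,0,0,0],[50,0,0,0,0,0,0],[50,0,0,0,0,0,0],[50,0,0,-10,0,0,0],[50,0,0,-25,0,0,0],[50,0,0,-35,0,0,0],[50,0,0,-40,0,0,0],[50,0,0,-30,0,0,0]]]'
python3 -m pendant '[[[60,0,0,0,0,0,0.1309],[60,0,0,0,0,0,0.1309],[60,0,0,0,0,0,0.1309],[60,0,0,0,0,0,0.1309],[60,0,0,0,0,0,0.1309],[60,0,0,0,0,0,0.1309],[60,0,0,0,0,0,0.1309],[60,0,0,0,0,0,0.1309],[60,0,0,0,0,0,0.1309],[60,0,0,0,0,0,0.1309],[60,0,0,0,0,0,0.1309],[60,0,0,0,0,0,0.1309],[60,-25,23,0,0,0,0],[60,-25,23,0,0,0,0],[60,-25,23,0,0,0,0],[60,-26,24,0,0,0,0],[60,0,0,0,0,0,0],[60,0,0,0,0,0,0]]]'
python3 - <<'E'
from h import *
go(st(100,-107,141),np.c_[Rs[:,1],Rs[:,0],-Rs[:,2]])
c,W=shot('wrist','w8.png')
S=toS(W); im=c['frame'].astype(int)
b=(S[...,2]>100)&(S[...,2]<165)&(im.max(2)<80)&(abs(S[...,0]-100)<30)&(abs(S[...,1]+105)<30)
P=S[b]; print(len(P))
if len(P)>20: print(np.percentile(P,[2,50,98],axis=0).round(1), cv2.minAreaRect(P[:,:2].astype(np.float32)))
E
```

```text
clock: 27.4
position: [0.4962, 0.1847, 0.4071]
orientation: [0.216, 0.976, 0.0, 0.001]
contact_force: [-0.1, -0.0, -0.6]
gripper_width: 0.0498
grip_force: 0.0
clock: 29.2
position: [0.538, 0.0526, 0.4046]
orientation: [0.844, 0.537, -0.0, -0.0]
contact_force: [-1.3, 0.5, -0.0]
gripper_width: 0.06
grip_force: 0.0
clock 29.2 grasp pt [0.538  0.0526 0.2456] stand [  98.3 -102.5  245.6] w 60.0 F [-1.3  0.5 -0. ]
tool axes [[0.424, 0.906, -0.0], [0.906, -0.424, -0.0], [-0.0, -0.0, -1.0]] q [ 0.5   0.37 -0.8   1.82  0.3   1.08 -0.85]
shift mm [ -4.5   1.7 104.6]
turn [-0.0002  0.0001 -0.0016]
948
[[  81.9 -111.7  143. ]
 [  98.1 -102.9  149.3]
 [ 114.8  -96.8  151.4]] ((98.35458374023438, -104.80923461914062), (16.663991928100586, 34.65800476074219), 89.00340270996094)
```

View pics/w8.png

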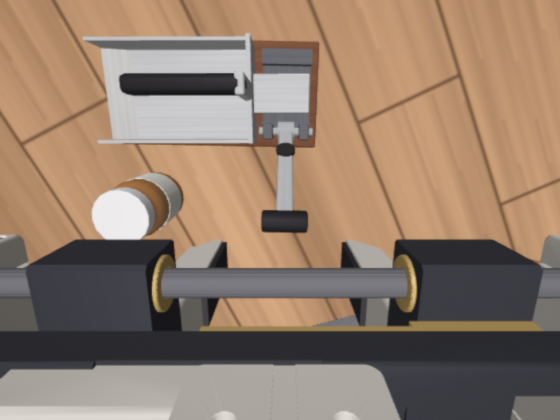

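The wrist view shows the scoop home with its tongue in the channel at (280,93), and the lever bar at (285,221), its centre at about (98.4, -105.5, 142). Now I'll take the bar by its ends and swing it back.

```bash
python3 -m pendant '[[[60,-3,0,0,0,0,0],[60,0,0,25,0,0,0],[60,0,0,30,0,0,0],[60,0,0,25,0,0,0],[60,0,0,16,0,0,0],[60,0,0,8,0,0,0],[60,0,0,0,0,0,0],[20,0,0,0,0,0,0],[20,0,0,0,0,0,0],[20,0,0,0,0,0,0],[20,0,0,0,0,0,0],[20,0,0,0,0,0,0]]]'
python3 - <<'E'
from h import *
go(None)
E
```

```text
clock: 30.45
position: [0.537, 0.0503, 0.3009]
orientation: [0.843, 0.537, 0.0, 0.001]
contact_force: [-0.3, -1.2, 3.5]
gripper_width: 0.0357
grip_force: 30.0
clock 30.45 grasp pt [0.5371 0.0502 0.1419] stand [  98.6 -105.   141.9] w 35.7 F [-0.3 -1.2  3.5]
tool axes [[0.423, 0.906, -0.0], [0.906, -0.423, 0.001], [0.001, -0.001, -1.0]] q [ 0.43  0.51 -0.73  1.91  0.43  0.88 -0.95]
```

```bash
python3 -m pendant '[[[20,15,0,-9.3,0,0,0],[20,16.3,0,-7,0,0,0],[20,17.1,0,-4.4,0,0,0],[20,17.6,0,-1.8,0,0,0],[20,17.7,0,0.8,0,0,0],[20,17.3,0,3.4,0,0,0],[20,16.6,0,6,0,0,0],[20,15.6,0,8.4,0,0,0],[20,0,0,0,0,0,0]]]'
python3 - <<'E'
from h import *
go(st(100,-38+118*np.cos(1),46+118*np.sin(1)))
E
```

```text
clock: 31.35
position: [0.5959, 0.1724, 0.3047]
orientation: [0.843, 0.538, 0.002, 0.002]
contact_force: [8.2, -4.4, -2.3]
gripper_width: 0.0353
grip_force: 30.0
clock 31.35 grasp pt [0.5968 0.1723 0.1457] stand [101.   30.9 145.7] w 35.3 F [ 8.2 -4.4 -2.3]
tool axes [[0.422, 0.907, 0.002], [0.907, -0.422, 0.005], [0.005, -0.001, -1.0]] q [ 0.18  0.63 -0.7   1.71  0.48  0.98 -1.13]
shift mm [-5.1 -1.   0.4]
```

```bash
python3 -m pendant '[[[20,10.5,-1,10.8,0,0,0],[20,11,0,12.6,0,0,0],[20,10,0,14.3,0,0,0],[20,8,0,15.7,0,0,0],[20,5.5,0,16.8,0,0,0],[20,3,0,17.4,0,0,0],[20,0.5,0,8,0,0,0],[20,0,0,0,0,0,0],[20,0,0,0,0,0,0]]]'
python3 - <<'E'
from h import *
go(st(100,80,46))
E
```

```text
clock: 32.25
position: [0.6184, 0.2197, 0.2127]
orientation: [0.843, 0.538, 0.009, 0.001]
contact_force: [15.6, 5.3, -0.1]
gripper_width: 0.0359
grip_force: 30.0
clock 32.25 grasp pt [0.6208 0.2209 0.0537] stand [102.2  85.1  53.7] w 35.9 F [15.6  5.3 -0.1]
tool axes [[0.422, 0.907, 0.014], [0.907, -0.422, 0.011], [0.016, 0.008, -1.0]] q [ 0.05  0.79 -0.62  1.66  0.57  0.87 -1.24]
shift mm [-5.2 -2.3  7.6]
```

```bash
python3 -m pendant '[[[20,-2,-1,3,0,0,0],[20,-2,-1,3,0,0,0],[20,0,0,3,0,0,0],[20,0,0,0,0,0,0],[20,0,0,0,0,0,0]]]'
python3 - <<'E'
from h import *
go(st(100,80,46))
E
```

```text
clock: 32.75
position: [0.6171, 0.2188, 0.2059]
orientation: [0.843, 0.538, 0.013, 0.001]
contact_force: [21.3, 7.8, 0.8]
gripper_width: 0.0357
grip_force: 30.0
clock 32.75 grasp pt [0.6208 0.221  0.047 ] stand [102.2  85.1  47. ] w 35.7 F [21.3  7.8  0.8]
tool axes [[0.421, 0.907, 0.022], [0.907, -0.421, 0.015], [0.023, 0.013, -1.0]] q [ 0.05  0.8  -0.62  1.67  0.58  0.84 -1.25]
shift mm [-5.1 -2.2  0.8]
```

```bash
python3 -m pendant '[[[60,0,0,0,0,0,0],[60,0,0,0,0,0,0],[60,0,0,0,0,0,0],[60,0,0,-15,0,0,0],[60,0,0,-25,0,0,0],[60,0,0,-40,0,0,0],[60,0,0,-30,0,0,0],[60,0,0,0,0,0,0],[60,0,0,0,0,0,0]]]'
python3 - <<'E'
from h import *
go(st(100,80,76),np.c_[Rs[:,1],Rs[:,0],-Rs[:,2]])
c,W=shot('wrist','w9.png')
S=toS(W); im=c['frame'].astype(int)
b=(S[...,2]>35)&(S[...,2]<75)&(im.max(2)<70)&(abs(S[...,0]-100)<35)&(abs(S[...,1]-80)<25)
P=S[b]; print(len(P),np.percentile(P,[1,50,98,99.5],axis=0).round(1), cv2.minAreaRect(P[:,:2].astype(np.float32)))
g=(S[...,2]>44)&(S[...,2]<75)&(im.max(2)>100)&(abs(S[...,0]-100)<6)&(S[...,1]>-25)&(S[...,1]<70)
P=S[g]
if len(P)>20: print('arm top',len(P),np.polyfit(P[:,1],P[:,2],1).round(4))
W=np.load('pics/w1.png.npy');S=toS(W);im=cv2.imread('pics/w1.png')
g=(S[...,2]>44)&(S[...,2]<75)&(im.max(2)>100)&(abs(S[...,0]-102)<6)&(S[...,1]>-25)&(S[...,1]<70)
P=S[g]; print('arm top at start',len(P),np.polyfit(P[:,1],P[:,2],1).round(4))
E
```

```text
clock: 33.65
position: [0.6087, 0.2135, 0.311]
orientation: [0.843, 0.538, 0.0, 0.0]
contact_force: [-0.4, 0.3, -0.3]
gripper_width: 0.06
grip_force: 0.0
clock 33.65 grasp pt [0.6089 0.2135 0.152 ] stand [ 94.6  73.3 152. ] w 60.0 F [-0.4  0.3 -0.3]
tool axes [[0.422, 0.907, 0.0], [0.907, -0.422, 0.001], [0.001, -0.0, -1.0]] q [ 0.11  0.66 -0.7   1.64  0.48  1.02 -1.18]
shift mm [ 6.6  5.4 76. ]
turn [ 0.0009 -0.0003  0.0011]
954 [[ 85.5  72.4  52.6]
 [101.9  81.7  58.8]
 [118.4  88.2  60.8]
 [119.1  88.5  61.2]] ((102.20108032226562, 80.04957580566406), (16.689558029174805, 33.79157257080078), 89.13727569580078)
arm top 1057 [5.25000e-02 5.28605e+01]
arm top at start 812 [ 0.1026 54.8227]
```

The lever stands about 0.05 rad short of shut: bar top at 61 mm against 55, and an arm slope of 0.05. I'll press it down with closed fingertips.

```bash
python3 -m pendant '[[[0,6.6,6.5,0,0,0,0],[0,0,0,10,0,0,0],[0,0,0,20,0,0,0],[0,0,0,20,0,0,0],[0,0,0,12,0,0,0],[0,0,0,6,0,0,0],[0,0,0,3,0,0,0],[0,0,0,3,0,0,0],[0,0,0,3,0,0,0],[0,0,0,0,0,0,0],[0,0,0,0,0,0,0]]]'
python3 - <<'E'
from h import *
go(st(102,80,74),np.c_[Rs[:,1],Rs[:,0],-Rs[:,2]])
E
```

```text
clock: 34.8
position: [0.618, 0.2163, 0.2332]
orientation: [0.843, 0.538, 0.001, 0.0]
contact_force: [0.8, 0.8, 2.3]
gripper_width: 0.0004
grip_force: 1.1
clock 34.8 grasp pt [0.6182 0.2164 0.0742] stand [101.8  79.9  74.2] w 0.4 F [0.8 0.8 2.3]
tool axes [[0.422, 0.907, 0.001], [0.907, -0.422, 0.001], [0.001, 0.0, -1.0]] q [ 0.07  0.77 -0.64  1.65  0.55  0.91 -1.22]
shift mm [0.1 0.2 0.2]
turn [ 0.001  -0.0007  0.0005]
```

Fingertips are at z of about 55 mm with 2 N, so the lever is moving freely. I'll press on to the stop.

```bash
python3 -m pendant '[[[0,0,0,2,0,0,0],[0,0,0,2,0,0,0],[0,0,0,0,0,0,0],[0,0,0,0,0,0,0]]]'; python3 -m pendant '[[[0,0,0,2,0,0,0],[0,0,0,2,0,0,0],[0,0,0,0,0,0,0],[0,0,0,0,0,0,0]]]'
```

```text
clock: 35.2
position: [0.6181, 0.2166, 0.2322]
orientation: [0.843, 0.537, 0.001, 0.001]
contact_force: [-5.6, -2.1, 22.0]
gripper_width: 0.0003
grip_force: 11.1
clock: 35.6
position: [0.6181, 0.217, 0.2313]
orientation: [0.843, 0.537, 0.001, 0.002]
contact_force: [-13.2, -6.2, 42.5]
gripper_width: 0.0005
grip_force: 21.1
```

That is the hard stop. I'll back off upward and check everything.

```bash
python3 -m pendant '[[[0,0,0,-5,0,0,0],[0,0,0,-15,0,0,0],[0,0,0,-30,0,0,0],[0,0,0,-40,0,0,0],[0,0,0,-40,0,0,0],[0,0,0,-40,0,0,0],[0,0,0,0,0,0,0],[0,0,0,0,0,0,0]]]'
python3 - <<'E'
from h import *
go(None)
c,W=shot('wrist','w10.png')
S=toS(W); im=c['frame'].astype(int)
b=(S[...,2]>35)&(S[...,2]<75)&(im.max(2)<70)&(abs(S[...,0]-100)<35)&(abs(S[...,1]-80)<25)
P=S[b]; print('bar',len(P),np.percentile(P,[1,50,98],axis=0).round(1))
g=(S[...,2]>44)&(S[...,2]<75)&(im.max(2)>100)&(abs(S[...,0]-102)<6)&(S[...,1]>-25)&(S[...,1]<70)
P=S[g]; print('arm top',len(P),np.polyfit(P[:,1],P[:,2],1).round(4))
c,W=shot('side','s10.png')
for n,f in(('start','side1.png'),('now','s10.png')):
    W=np.load('pics/'+f+'.npy');S=toS(W)-[0,0,8]
    P=S[(S[...,2]>36)&(S[...,2]<50)&(S[...,0]>-105)&(S[...,0]<72)&(abs(S[...,1])<60)]
    im=cv2.imread('pics/'+f); Q=S[(abs(S[...,0]-100)<30)&(abs(S[...,1]-80)<25)&(S[...,2]>15)&(S[...,2]<70)&(im.max(2)<60)]
    print(n,cv2.minAreaRect(P[:,:2].astype(np.float32)),'z',np.median(P[:,2]),'tip',np.percentile(Q[:,2],98))
E
```

```text
clock: 36.4
position: [0.6178, 0.2161, 0.3956]
orientation: [0.843, 0.537, 0.001, 0.001]
contact_force: [-1.5, -1.4, -1.9]
gripper_width: 0.0002
grip_force: 0.0
clock 36.4 grasp pt [0.6181 0.216  0.2366] stand [101.8  79.5 236.6] w 0.2 F [-1.5 -1.4 -1.9]
tool axes [[0.422, 0.906, 0.0], [0.906, -0.422, 0.002], [0.002, -0.0, -1.0]] q [ 0.13  0.59 -0.74  1.54  0.42  1.17 -1.13]
bar 478 [[ 85.4  74.1  46.3]
 [101.8  81.9  52.5]
 [118.2  88.1  54.4]]
arm top 402 [1.60000e-03 5.06447e+01]
start ((-14.041519165039062, -1.5077857971191406), (159.6214141845703, 101.2777099609375), 0.22614556550979614) z 42.085095247666246 tip 60.15925842617952
now ((-13.280921936035156, -1.9252281188964844), (101.00579833984375, 158.1562957763672), 89.85871887207031) z 42.11108926102648 tip 48.14565133178491
```

View pics/s10.png

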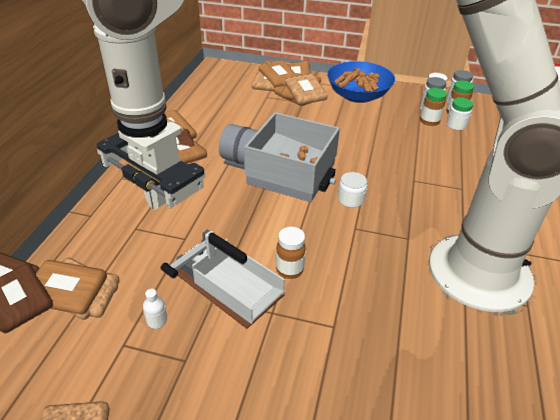

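The lever is level (slope 0.002, bar top 54–55 mm). In the side view the empty scoop sits home at (240,280), the roots are in the hopper at (303,152), and the jar, bottle and tin stand where they were. I'm handing it in.

```bash
python3 -c "
from workcell import r
print(r.hand_in())"
```

```text
the job is handed in; nothing more can be done
None
```

I handed the job in at about 36 s of robot time; no verdict came back. By the cameras, all seven roots are in the hopper, the empty scoop is back with its tongue in the socket, the lever is level and shut, and the jar, bottle and tin were not moved; the fingertips pressed the lever bar with up to 42.5 N at its stop.

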